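Shut the tray flap and draw the rod sensor out of its case

ROBOT

A 6-joint arm with a two-finger parallel gripper is mounted at the origin on the work surface. World frame = base frame: x ahead of the robot, y to its left, z up, the work surface at z = 0. Lengths are in m, angles in degrees, forces in N, time in s.
With the tool pointing down it reaches from about 0.4 to 0.825 m from the base axis. Payload 7 kg.
Tool frame: the origin (TCP) lies midway between the tips of the shut fingers; the grasp point (between the pads) lies r.pinch_z behind it (r.pinch_z is the distance from the TCP to the grasp point, in m); z points along the fingers, y is the line along which they close (so a half turn about z gives the same grasp; the last joint's range is limited). The gripper opens to 88 mm and grips with 3 to 60 N. Pads are 19 mm wide; open, the fingers measure 130 mm over their backs; the gripper's body (78 mm by 193 mm) begins 47 mm behind the grasp point.
Start: joints at [92.424, 20.546, 0.682, 0, -70.136, -16.507], TCP at [0.164, 0.655, 0.227] pointing down, gripper open.
Joint ranges: [-176.03, 176.03], [-82.01, 121.73], [-58.28, 71.71], [-173.87, 95.51], [-174.79, -0.11], [-173.66, 173.66]. Speed limits (degrees/s): [136.94, 136.94, 172.46, 180, 180, 180].

INTERFACE

Orientations are given as [roll, pitch, yaw] about the fixed x, y, z axes, in that order (R = Rz(yaw) Ry(pitch) Rx(roll)).
In Python, from plant import r, optics, job gives the robot as it stands.
- The arm moves only by the shell command python3 -m crank 'ROWS' [FORCE]. ROWS is JSON, a list of rows, each an object with "xyz": the shift along the tool's x, y, z in units of 30 mm (1.0 is 30 mm), a list of three; "delta_rot": the turn, a rotation vector about the tool's x, y, z in degrees, a list of three; "claw": the closure, from 0 (fully open) to 1 (shut). A call has 1 to 20 rows; each row is the pose to reach, as a shift and turn from the pose commanded when the call began, along the tool's axes at that moment; what a row does not reach only later rows make up. A row lasts 1/8 s, in which the tool goes at most 62.5 mm and 10.7 degrees, less where a joint would pass 70% of its speed; a pose out of reach is approached as far as the arm can. A call with a gripper value outside its range is refused whole. The fingers move at their own pace and stop on an object; FORCE is the grip in N (left out, the last holds). Time passes only in rows, so rows that repeat a pose let the fingers close. It gives the time, the measured TCP pose, the force, the opening and the grip force at its end, in the units of the state.
- r.get_state(): the state, without advancing time (a new reading comes with each control period).
- optics.capture(name): name is "scene" or "top" or "wrist"; returns a dict with "img" (420x560x3 uint8, blue, green, red), "fovy" (degrees; the focal length in pixels is half the picture's height over the tangent of half this angle, whatever the lens; pixels are square), "cx", "cy" (the principal point, pixels), "dist" ([k1, k2, p1, p2, k3] as OpenCV has them; the pictures are not rectified), "eye" and "rotation" of the camera in the world; the wrist camera has in their place "hand_eye" (4x4, takes a point from camera to tool coordinates, whose origin is the TCP and whose axes are the flange's). Camera axes: x right, y up, looking along -z (the intrinsics and any distortion apply to the point x, -y, -z); pixel columns grow to the right and rows downward; lengths in m; the calibration is good to about 2 mm. A picture is of the moment at which its call begins: read the wrist's pose just before it. There is no depth.
- job.close_job(): hands the job in; it is judged then, once.
The state is a dict: "time_s": time; "joints": joint angles; "qd": joint speeds; "joint_torque": joint torques, N m; "tcp_pos": TCP position; "eef_rot": TCP orientation; "contact_force": force on the tool from outside, world axes, zero at the start; "moment": the same for the moment, N m; "gripper_width": finger opening in m; "gripper_force": force on a finger pad.
Only numpy, scipy, OpenCV 4.12 (cv2) and the standard library are available. Lean on these libraries where they do the work, as an engineer would, in place of code of your own. Each camera call takes 0.05 s, during which the arm holds its last target. There are 200 camera calls.

TASK

In the open instrument case, swing the tray flap that leans over the opening shut and press it down until it clicks home in its catch. Then take the long steel rod sensor out of the well below: it is longer than the opening and tucked under the deck at both ends, so slide it to one side, tilt it and draw it out slantwise. Finish holding it still and level over the opening, about a hand's breadth clear of the deck, with the flap still shut and the other things left where they are; do not put it down.

Things in the scene. Friction and masses are not known exactly. Their poses are not given: they have to be found in the camera images.
- case: Black instrument case with aluminium edges, fixed to the table, lid taken off. Origin on the table under the middle of the opening; own y runs along the case, own x across it, away from the robot. Spans x -70 to +180, y -210 to +210 mm. On top a plywood deck 6 mm thick, its top 66 mm above the table. Beside the opening (x +62 to +154) is a shallow tray that the flap covers
- well (a point): Middle of the floor of the well under the opening, where the rod lies; 12 mm above the table, axes as the case's. The well has x -57 to +57 and y -198 to +198 mm, so it runs on for 118 mm under the deck beyond both short edges of the opening, with 48 mm of height between its floor and the deck's underside
- opening (a point): Middle of the one rectangular opening in the deck, at the height of the deck's top, 66 mm above the table; axes as the case's. The opening spans x -55 to +55 and y -80 to +80 mm
- rod: Steel rod sensor, about 0.3 kg, straight, 260 mm long along its own y, own z up. Origin under its middle, 11 mm below its long axis. Its middle 100 mm (y -50 to +50) is a square bar, 22 x 22 mm, to grip by; beyond that a 16 mm round bar with end caps 22 mm across, 12 mm long. Lies loose on the well's floor, along the case, both ends under the deck
- rod_end_a (a point): Centre of the rod's end face on its own +y side
- rod_end_b (a point): Centre of the rod's end face on its own -y side
- flap (a joint): Angle of the grey flap, rad: 0 shut (flat, level with the deck), 1.57 upright, stop at 2.1; starts at 1.75 to 2.05, leaning over the opening towards the robot. Hinge friction holds it up; below about 0.8 it falls by its weight. A spring ball catch at its free edge stops it at about 0.13; about 6 N of downward push near that edge snaps it past the ball to 0, where it stays
- flap_hinge (a point): Middle of the flap's hinge line, which runs along the case's y at the far long edge of the opening: case x +62, y 0, z 66 mm. Turns with the flap
- flap_edge (a point): Middle of the flap's free edge, on the face that looks up when shut, 90 mm from the hinge line. The flap is 130 mm wide (along the hinge), 6 mm thick. Just beyond this edge, when shut, a steel catch housing, 28 mm wide along the case's y and 10 mm high, stands on the deck at case x +158 to +174 mm
- puck_left: Bystander: aluminium disc sensor, 52 mm across, 28 mm high, on the deck's far left corner; origin under its middle
- puck_right: Bystander: the same, on the deck's far right corner
- connector: Bystander: steel connector, 26 mm across, 67 mm high, upright on the table; origin underneath
- gel: Bystander: white bottle, 48 mm across, 130 mm high; origin underneath
- step_block: Bystander: stepped steel block, 90 x 30 x 39 mm; origin underneath
- screwdriver: Bystander: screwdriver lying on the table
- tape: Bystander: roll of tape, 80 mm across, 20 mm high; origin underneath

How it is judged:
By the outcome, as a careful person would: the job done as asked, in the order asked, and still so for the second after the job is handed in, while the arm keeps its last pose, push and grip.
It also fails if it takes over 62 s, if anything falls off the work surface, if the arm or the gripper's body presses on something with over 40 N, if the wrist force passes 120 N, or if a joint passes its speed limit or range.

## Working session

There is one attempt and no reset: what is moved stays moved. The work goes in short steps, Python scripts to look and compute and a shell command to move; the robot and the scene stay as the last step left them, time stands still between calls to the robot, and variables do not carry over. Pictures are saved under pics/ and viewed, at most 10 in all, crops included, and the job is handed in when it is done.

```bash
ls; mkdir -p pics; python3 - <<'E'
from plant import r,optics
import cv2
print(r.get_state(), r.pinch_z)
for n in("scene","top"):
    c=optics.capture(n); cv2.imwrite(f"pics/{n}0.png",c["img"]); print(n,{k:v for k,v in c.items() if k!="img"})
E
```

```text
pics
{'time_s': 0.0, 'joints': array([ 9.24228245e+01,  2.05915386e+01,  6.33508832e-01, -2.15278786e-02,
       -7.01336822e+01, -1.65066664e+01]), 'qd': array([ 0.07613905,  0.03240001,  0.00544426, -0.00316426,  0.0146413 ,
       -0.09940562]), 'joint_torque': array([-2.25912394e-03, -5.82713306e+01,  2.93063807e+01,  6.99730530e+00,
        7.10398905e-03, -1.50167266e-04]), 'tcp_pos': array([0.16415615, 0.65423691, 0.22561506]), 'eef_rot': array([ 1.79906317e+02, -6.65717026e-03, -1.40911685e+01]), 'contact_force': array([ 0.72896381, -0.29098697, -0.83442449]), 'moment': array([-0.01375835, -0.04331314,  0.02741127]), 'gripper_force': 0.0, 'gripper_width': 0.08765994606462768} 0.0188
scene {'fovy': 43.462602422692385, 'cx': 276.4365487135554, 'cy': 213.30905586650337, 'dist': array([-0.18310473,  0.        ,  0.        ,  0.        ,  0.        ]), 'eye': array([0.98751752, 0.60643572, 1.10515346]), 'rotation': array([ 37.01562039,   0.69675711, 141.37251104])}
top {'fovy': 50.1237312469042, 'cx': 273.30300711205035, 'cy': 211.62092709759716, 'dist': array([0.04163724, 0.        , 0.        , 0.        , 0.        ]), 'eye': array([3.97842429e-01, 8.88371808e-04, 1.20564621e+00]), 'rotation': array([  6.59629369,   0.76770968, -90.31674273])}
```

View pics/scene0.png

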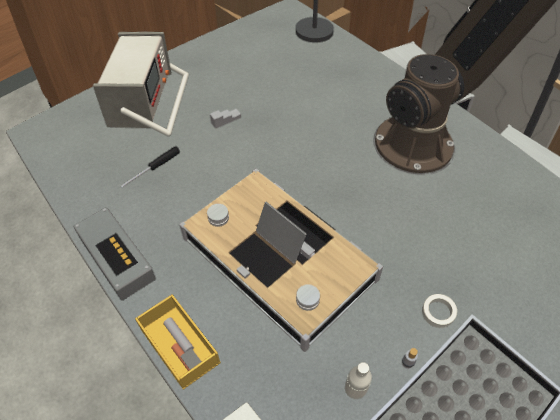

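View pics/top0.png

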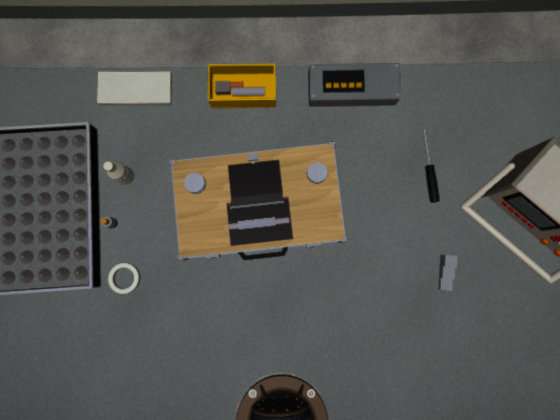

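Scene: case in the middle, flap standing over the opening at around (282,235), pucks at (218,214) and (308,296). Top: deck corners about (171,160), (334,144), (345,240), (180,257), and the rod from (229,224) to (289,220). I'll write helpers and zoom in.

```bash
cat > h.py <<'E'
import numpy as np, cv2
from scipy.spatial.transform import Rotation as R
from plant import r,optics
def cam(c,st=None):
    f=c["img"].shape[0]/2/np.tan(np.radians(c["fovy"]/2))
    K=np.array([[f,0,c["cx"]],[0,f,c["cy"]],[0,0,1]])
    if "eye" in c: Rw=R.from_euler("xyz",c["rotation"],degrees=True).as_matrix(); t=np.array(c["eye"])
    else:
        H=np.array(c["hand_eye"]); Rt=R.from_euler("xyz",st["eef_rot"],degrees=True).as_matrix()
        Rw=Rt@H[:3,:3]; t=Rt@H[:3,3]+st["tcp_pos"]
    return K,np.array(c["dist"]),Rw@np.diag([1,-1,-1.]),t   # opencv camera
def toworld(cm,px,z):
    K,d,Rw,t=cm
    n=cv2.undistortPoints(np.array(px,float).reshape(-1,1,2),K,d).reshape(-1,2)
    v=np.c_[n,np.ones(len(n))]@Rw.T
    return t+v*((z-t[2])/v[:,2])[:,None]
def topix(cm,P):
    K,d,Rw,t=cm
    return cv2.projectPoints((np.array(P,float).reshape(-1,3)-t)@Rw,np.zeros(3),np.zeros(3),K,d)[0].reshape(-1,2)
def case2w(c,P):  # c=(x,y,yaw deg)
    P=np.array(P,float).reshape(-1,3)
    return P@R.from_euler("z",c[2],degrees=True).as_matrix().T+[c[0],c[1],0]
def w2case(c,P):
    return (np.array(P,float).reshape(-1,3)-[c[0],c[1],0])@R.from_euler("z",c[2],degrees=True).as_matrix()
def flap(th): # free edge corners, case frame
    return [[.062+.09*np.cos(th),y,.066+.09*np.sin(th)] for y in(-.065,.065)]
E
python3 - <<'E'
from h import *
c=optics.capture("top"); cm=cam(c)
im=c["img"]; crop=cv2.resize(im[135:270,160:360],None,fx=4,fy=4,interpolation=cv2.INTER_CUBIC)
cv2.imwrite("pics/topz.png",crop)
P=toworld(cm,[[171,160],[334,144],[345,240],[180,257]],.066); print(P)
for a,b in((0,1),(1,2),(2,3),(3,0)): print(np.linalg.norm(P[a]-P[b]))
E
```

```text
[[ 0.66620103  0.27969777  0.066     ]
 [ 0.70497192 -0.14281242  0.066     ]
 [ 0.45622526 -0.16542238  0.066     ]
 [ 0.41596423  0.25184616  0.066     ]]
0.42428532935386043
0.24977211605760735
0.41920637602967425
0.2517819787747623
```

View pics/topz.png

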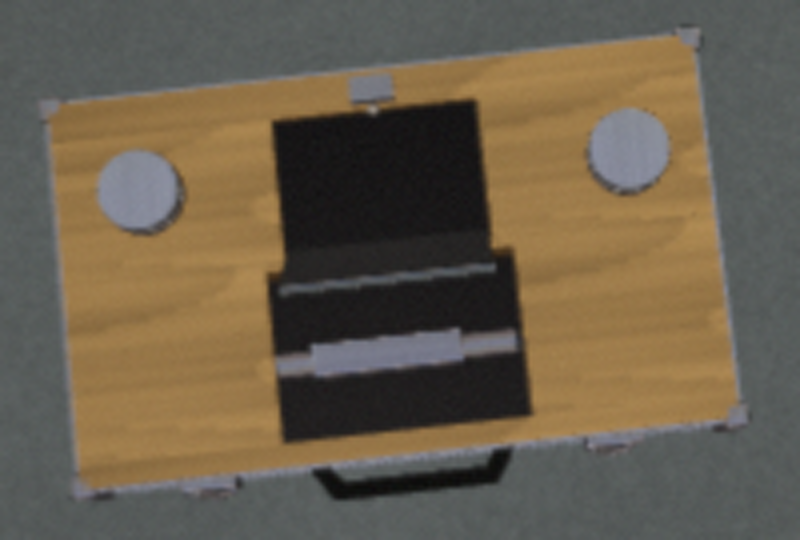

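The zoom shows the deck corners, the opening (268,273)-(532,413), the flap's light free edge (280,290)-(496,267), and the rod's square bar (311,345)-(463,361). Now fit the poses.

```bash
python3 - <<'E'
from h import *
from scipy.optimize import least_squares
cm=cam(optics.capture("top"))
o=lambda L:(np.array(L,float)+.5)/4-.5+[160,135]
obs=o([[44,103],[696,32],[744,420],[78,496],[268,273],[513,249],[532,413],[285,441],[273,121],[477,100]])
M=[[.18,.21,.066],[.18,-.21,.066],[-.07,-.21,.066],[-.07,.21,.066],[.055,.08,.066],[.055,-.08,.066],[-.055,-.08,.066],[-.055,.08,.066],[.154,.067,.064],[.154,-.067,.064]]
s=least_squares(lambda c:(topix(cm,case2w(c,M))-obs).ravel(),[.5,.05,5],x_scale=[.01,.01,1],loss="soft_l1")
c=s.x; print("case",c); print((topix(cm,case2w(c,M))-obs).round(2).tolist())
f=o([[280,292],[496,269]])
for th in np.arange(1.6,2.1,.05): print(round(th,2),(topix(cm,case2w(c,flap(th))[::-1])-f).round(1).tolist())
w=w2case(c,toworld(cm,o([[311,345],[313,377],[460,329],[463,361]]),.034)); print("rod case",w.round(4).tolist(), w.mean(0))
E
```

```text
case [0.50650058 0.05073499 5.87217328]
[[1.0, 0.43], [-0.83, 0.61], [-0.68, -0.47], [0.62, -1.39], [-0.39, 0.04], [0.42, -0.73], [0.51, 0.94], [-0.49, 0.8], [-0.23, -0.03], [0.16, -0.39]]
1.6 [[-1.7, -12.3], [-1.1, -12.5]]
1.65 [[-1.5, -10.4], [-0.9, -10.6]]
1.7 [[-1.3, -8.5], [-0.7, -8.8]]
1.75 [[-1.1, -6.6], [-0.5, -6.9]]
1.8 [[-0.9, -4.8], [-0.3, -5.0]]
1.85 [[-0.7, -2.9], [-0.1, -3.1]]
1.9 [[-0.4, -1.0], [0.1, -1.2]]
1.95 [[-0.2, 0.8], [0.3, 0.6]]
2.0 [[0.1, 2.6], [0.5, 2.4]]
2.05 [[0.3, 4.4], [0.7, 4.2]]
rod case [[0.0092, 0.0588, 0.034], [-0.0118, 0.0596, 0.034], [0.009, -0.0394, 0.034], [-0.0121, -0.0391, 0.034]] [-0.00141486  0.0099784   0.034     ]
```

```bash
cat >> h.py <<'E'
C=(.5065,.0507,5.87)
def go(targets,base=None):
    """targets: (case x,y,z of TCP in mm, tilt deg about tool y). Prints rows relative to base (case target) or measured pose"""
    s=r.get_state()
    def pose(t): return case2w(C,np.array(t[:3])/1e3)[0], R.from_euler("xyz",[180,0,C[2]-90],degrees=True)*R.from_rotvec([0,t[3],0],degrees=True)
    if base is None: p0,R0=s["tcp_pos"],R.from_euler("xyz",s["eef_rot"],degrees=True)
    else: p0,R0=pose(base)
    for t in targets:
        p,Q=pose(t); print(t,(R0.inv().apply(p-p0)/.03).round(2).tolist(),(R0.inv()*Q).as_rotvec(degrees=True).round(1).tolist())
def where():
    s=r.get_state(); p=w2case(C,s["tcp_pos"])[0]*1e3
    print("case mm",p.round(1),"rpy",s["eef_rot"].round(1),"F",s["contact_force"].round(1),"w",round(s["gripper_width"],4),"gf",s["gripper_force"],"t",s["time_s"])
E
python3 -c "
from h import *
where(); go([(-40,0,200,0),(-25,0,118,0)])"
```

```text
case mm [-278.8  635.6  226. ] rpy [179.9  -0.  -14.1] F [-1.   0.8  0.1] w 0.088 gf 0.0 t 0.2
(-40, 0, 200, 0) [14.71, 17.2, 0.89] [0.0, -0.0, 70.0]
(-25, 0, 118, 0) [15.18, 17.02, 3.62] [0.0, -0.0, 70.0]
```

```bash
python3 -m crank '[{"xyz":[3.7,4.3,0.2],"delta_rot":[0,0,17.5],"claw":1},{"xyz":[3.7,4.3,0.2],"delta_rot":[0,0,17.5],"claw":1},{"xyz":[3.7,4.3,0.2],"delta_rot":[0,0,17.5],"claw":1},{"xyz":[14.7,17.2,0.9],"delta_rot":[0,0,70],"claw":1},{"xyz":[14.7,17.2,0.9],"delta_rot":[0,0,70],"claw":1},{"xyz":[14.7,17.2,0.9],"delta_rot":[0,0,70],"claw":1},{"xyz":[14.7,17.2,0.9],"delta_rot":[0,0,70],"claw":1},{"xyz":[14.7,17.2,0.9],"delta_rot":[0,0,70],"claw":1},{"xyz":[14.7,17.2,0.9],"delta_rot":[0,0,70],"claw":1},{"xyz":[14.7,17.2,0.9],"delta_rot":[0,0,70],"claw":1},{"xyz":[14.7,17.2,0.9],"delta_rot":[0,0,70],"claw":1},{"xyz":[14.7,17.2,0.9],"delta_rot":[0,0,70],"claw":1},{"xyz":[14.7,17.2,0.9],"delta_rot":[0,0,70],"claw":1},{"xyz":[14.7,17.2,0.9],"delta_rot":[0,0,70],"claw":1},{"xyz":[14.7,17.2,0.9],"delta_rot":[0,0,70],"claw":1},{"xyz":[14.7,17.2,0.9],"delta_rot":[0,0,70],"claw":1}]' 30; python3 -c "
from h import *
where(); go([(-30,0,118,0)])
go([(0,0,118,0),(50,0,118,0),(85,0,112,0),(110,0,105,0),(138,0,105,0)],(-30,0,118,0))
st=r.get_state();c=optics.capture('wrist');cv2.imwrite('pics/w1.png',c['img'])"
```

```text
time_s: 2.2
tcp_pos: [0.4663, 0.0478, 0.1997]
eef_rot: [-180.0, 0.0, -84.0]
contact_force: [0.1, -0.6, 0.0]
gripper_width: 0.0003
gripper_force: 0.0
case mm [-40.3   1.3 199.7] rpy [-180.    0.  -84.] F [ 0.1 -0.6  0. ] w 0.0003 gf 0.0 t 2.2
(-30, 0, 118, 0) [0.04, -0.34, 2.72] [-0.0, 0.0, 0.2]
(0, 0, 118, 0) [0.0, -1.0, -0.0] [0.0, 0.0, 0.0]
(50, 0, 118, 0) [0.0, -2.67, -0.0] [0.0, 0.0, 0.0]
(85, 0, 112, 0) [0.0, -3.83, 0.2] [0.0, 0.0, 0.0]
(110, 0, 105, 0) [0.0, -4.67, 0.43] [0.0, 0.0, 0.0]
(138, 0, 105, 0) [-0.0, -5.6, 0.43] [0.0, 0.0, 0.0]
```

```bash
python3 -m crank '[{"xyz":[0,-0.3,1.4],"delta_rot":[0,0,0],"claw":1},{"xyz":[0,-0.3,2.7],"delta_rot":[0,0,0],"claw":1},{"xyz":[0,-0.3,2.7],"delta_rot":[0,0,0],"claw":1},{"xyz":[0,-0.8,2.7],"delta_rot":[0,0,0],"claw":1},{"xyz":[0,-1.3,2.7],"delta_rot":[0,0,0],"claw":1},{"xyz":[0,-1.7,2.7],"delta_rot":[0,0,0],"claw":1},{"xyz":[0,-2.1,2.7],"delta_rot":[0,0,0],"claw":1},{"xyz":[0,-2.5,2.7],"delta_rot":[0,0,0],"claw":1}]'; python3 -c "
from h import *
where()
c=optics.capture('scene');cv2.imwrite('pics/s2.png',cv2.resize(c['img'][150:360,150:430],None,fx=2,fy=2))"
```

```text
time_s: 3.25
tcp_pos: [0.5419, 0.0546, 0.1187]
eef_rot: [-180.0, 0.0, -84.1]
contact_force: [-0.3, -0.7, 0.1]
gripper_width: 0.0003
gripper_force: 0.3
case mm [ 35.6   0.3 118.7] rpy [-180.     0.   -84.1] F [-0.3 -0.7  0.1] w 0.0003 gf 0.3395743388682604 t 3.25
```

View pics/s2.png

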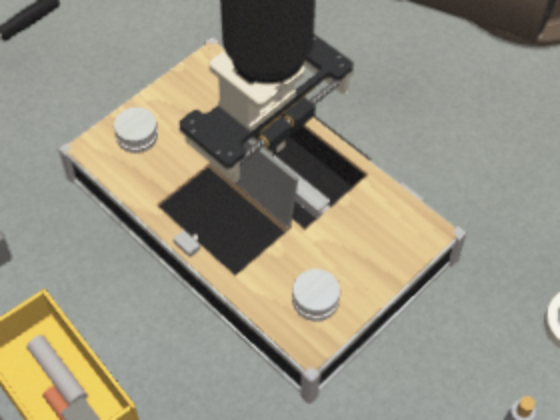

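The flap is close to upright, pushed by the fingers. I'll carry on over and stop above the edge.

```bash
python3 -m crank '[{"xyz":[0,-0.4,0],"delta_rot":[0,0,0],"claw":1},{"xyz":[0,-0.8,0.1],"delta_rot":[0,0,0],"claw":1},{"xyz":[0,-1.2,0.2],"delta_rot":[0,0,0],"claw":1},{"xyz":[0,-1.6,0.3],"delta_rot":[0,0,0],"claw":1},{"xyz":[0,-2,0.4],"delta_rot":[0,0,0],"claw":1},{"xyz":[0,-2.4,0.5],"delta_rot":[0,0,0],"claw":1},{"xyz":[0,-2.8,0.5],"delta_rot":[0,0,0],"claw":1},{"xyz":[0,-3.1,0.7],"delta_rot":[0,0,0],"claw":1},{"xyz":[0,-3.1,1.0],"delta_rot":[0,0,0],"claw":1},{"xyz":[0,-3.1,1.2],"delta_rot":[0,0,0],"claw":1},{"xyz":[0,-3.1,1.3],"delta_rot":[0,0,0],"claw":1}]'; python3 -c "
from h import *
where()"
```

```text
time_s: 4.68
tcp_pos: [0.6329, 0.0641, 0.0789]
eef_rot: [179.9, -0.0, -84.1]
contact_force: [0.2, 0.8, 1.1]
gripper_width: 0.0003
gripper_force: 0.0
case mm [127.1   0.4  78.9] rpy [179.9  -0.  -84.1] F [0.2 0.8 1.1] w 0.0003 gf 0.0 t 4.675
```

```bash
for i in 1; do python3 -m crank '[{"xyz":[0,0,0.1],"delta_rot":[0,0,0],"claw":1},{"xyz":[0,0,0.2],"delta_rot":[0,0,0],"claw":1},{"xyz":[0,0,0.25],"delta_rot":[0,0,0],"claw":1},{"xyz":[0,0,0.3],"delta_rot":[0,0,0],"claw":1}]'; done;  python3 -m crank '[{"xyz":[0,0,0.05],"delta_rot":[0,0,0],"claw":1},{"xyz":[0,0,0.1],"delta_rot":[0,0,0],"claw":1}]'
```

```text
time_s: 5.18
tcp_pos: [0.6339, 0.0643, 0.0721]
eef_rot: [-179.9, 0.0, -84.1]
contact_force: [-0.9, 0.4, 4.7]
gripper_width: 0.0001
gripper_force: 2.4
time_s: 5.42
tcp_pos: [0.6336, 0.0643, 0.0676]
eef_rot: [-180.0, 0.0, -84.1]
contact_force: [0.2, 0.3, -0.7]
gripper_width: 0.0005
gripper_force: 0.0
```

```bash
python3 -m crank '[{"xyz":[0,0,0.06],"delta_rot":[0,0,0],"claw":1},{"xyz":[0,0,0.12],"delta_rot":[0,0,0],"claw":1},{"xyz":[0,0,0.15],"delta_rot":[0,0,0],"claw":1}]';  python3 -m crank '[{"xyz":[0,0,-1.5],"delta_rot":[0,0,0],"claw":1},{"xyz":[0,4.3,-1.8],"delta_rot":[0,0,0],"claw":0.5},{"xyz":[0,4.3,-1.8],"delta_rot":[0,0,0],"claw":0.5},{"xyz":[0,4.3,-1.8],"delta_rot":[0,0,0],"claw":0.5},{"xyz":[0.5,4.3,-2.3],"delta_rot":[0,0,0],"claw":0.5},{"xyz":[0.5,4.3,-2.3],"delta_rot":[0,0,0],"claw":0.5}]'; python3 - <<'E'
from h import *
where(); s=r.get_state(); c=optics.capture("wrist"); im=c["img"]; cm=cam(c,s)
cv2.imwrite("pics/w3.png",im); np.save("w3c.npy",np.array([cm[0],cm[2]])); 
go([(-1.4,-15,60,0),(-1.4,-15,15,0)])
for P in ([[.055,.08,.066],[-.055,.08,.066],[-.055,-.08,.066],[.055,-.08,.066]],[[-.0014,.06,.034],[-.0014,-.04,.034]]): print(topix(cm,case2w(C,P)).round(0).tolist())
E
```

```text
time_s: 5.8
tcp_pos: [0.6336, 0.0642, 0.0658]
eef_rot: [-180.0, -0.0, -84.0]
contact_force: [-11.6, 1.2, 27.4]
gripper_width: 0.0005
gripper_force: 14.1
time_s: 6.55
tcp_pos: [0.5086, 0.0356, 0.1335]
eef_rot: [-179.8, 0.0, -84.1]
contact_force: [0.9, 0.2, -0.6]
gripper_width: 0.0423
gripper_force: 0.0
case mm [  0.6 -15.2 133.5] rpy [-179.8    0.   -84.1] F [ 0.9  0.2 -0.6] w 0.0423 gf 0.0 t 6.55
(-1.4, -15, 60, 0) [-0.0, 0.05, 2.42] [-0.1, 0.0, -0.0]
(-1.4, -15, 15, 0) [0.0, 0.06, 3.92] [-0.1, 0.0, -0.0]
[[213.0, 324.0], [343.0, 324.0], [357.0, 129.0], [200.0, 129.0]]
[[280.0, 283.0], [280.0, 176.0]]
```

View pics/w3.png

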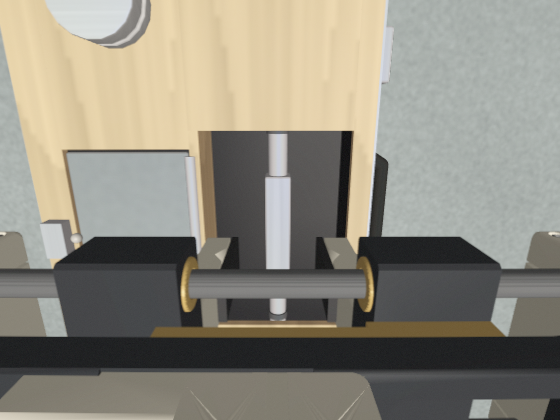

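The flap is flat. The opening corners and the rod's square bar (266-291 px, far end at row 175) match the prediction within about 2 mm. Descend.

```bash
python3 -m crank '[{"xyz":[0,0.05,1.5],"delta_rot":[0,0,0],"claw":0.5},{"xyz":[0,0.05,2.5],"delta_rot":[0,0,0],"claw":0.5},{"xyz":[0,0.05,3.2],"delta_rot":[0,0,0],"claw":0.5},{"xyz":[0,0.05,3.6],"delta_rot":[0,0,0],"claw":0.5},{"xyz":[0,0.05,3.8],"delta_rot":[0,0,0],"claw":0.5},{"xyz":[0,0.05,3.9],"delta_rot":[0,0,0],"claw":0.5},{"xyz":[0,0.05,3.9],"delta_rot":[0,0,0],"claw":0.5}]'; python3 -c "
from h import *
where()"
```

```text
time_s: 7.48
tcp_pos: [0.5056, 0.036, 0.0154]
eef_rot: [-180.0, 0.0, -84.1]
contact_force: [-0.2, -0.4, 1.6]
gripper_width: 0.0441
gripper_force: 0.0
case mm [ -2.4 -14.5  15.4] rpy [-180.     0.   -84.1] F [-0.2 -0.4  1.6] w 0.0441 gf 0.0 t 7.475
```

```bash
python3 -m crank '[{"xyz":[0,0,0],"delta_rot":[0,0,0],"claw":0.9},{"xyz":[0,0,0],"delta_rot":[0,0,0],"claw":0.9},{"xyz":[0,0,0],"delta_rot":[0,0,0],"claw":0.9},{"xyz":[0,0,0],"delta_rot":[0,0,0],"claw":0.9},{"xyz":[0,0,-0.15],"delta_rot":[0,0,0],"claw":0.9},{"xyz":[0,0,-0.15],"delta_rot":[0,0,0],"claw":0.9}]' 60; cat > plan.py <<'E'
from h import *
# rod center-of-bottom state: yb (y of +end bottom corner), h (its z), phi ; grip g=-25 along rod y
g=-24.5; dz=3.4
def tcp(yb,h,phi):
    p=np.radians(phi); d=np.array([-np.cos(p),np.sin(p)]); n=np.array([np.sin(p),np.cos(p)])
    B=np.array([yb,h]); q=B+(130-g)*d+dz*n
    E=min((np.array([80,z])-B)@n-(22 if (np.array([80,z])-B)@d<12 or 80<(np.array([80,z])-B)@d<180 else 19) for z in(60,66))
    A=-((np.array([-80,66])-B)@n); eu=(np.array([80,60])-B)@d
    end=B+260*d+22*n; tip=B+260*d
    return q,E,A,eu,end,tip
if __name__=="__main__":
    import sys
    for s in eval(sys.argv[1]):
        q,E,A,eu,end,tip=tcp(*s); print(s,"tcp",q.round(1),"Eclear",round(E,1),"Aclear",round(A,1),"E along rod",round(eu),"endtop",end.round(),"endbot",tip.round())
E
python3 -c "
from h import *
where()"; python3 plan.py '[(140,15,0),(193,15,0),(193,14,6),(193,14,9),(193,14,11.5),(185,14,12.5),(170,14,14),(150,15,16),(130,15,19),(110,16,23),(90,20,27),(70,35,28),(40,55,28),(20,80,25)]'
```

```text
time_s: 8.22
tcp_pos: [0.5049, 0.0357, 0.0196]
eef_rot: [180.0, -0.0, -84.1]
contact_force: [-0.1, 0.6, -3.0]
gripper_width: 0.0219
gripper_force: 59.8
case mm [ -3.1 -14.8  19.6] rpy [180.   -0.  -84.1] F [-0.1  0.6 -3. ] w 0.0219 gf 59.802895188331604 t 8.225
(140, 15, 0) tcp [-14.5  18.4] Eclear 26.0 Aclear -51.0 E along rod 60 endtop [-120.   37.] endbot [-120.   15.]
(193, 15, 0) tcp [38.5 18.4] Eclear 23.0 Aclear -51.0 E along rod 113 endtop [-67.  37.] endbot [-67.  15.]
(193, 14, 6) tcp [39.7 33.5] Eclear 11.9 Aclear -23.2 E along rod 117 endtop [-63.  63.] endbot [-66.  41.]
(193, 14, 9) tcp [40.9 41.5] Eclear 5.8 Aclear -8.7 E along rod 119 endtop [-60.  76.] endbot [-64.  55.]
(193, 14, 11.5) tcp [42.3 48.1] Eclear 0.5 Aclear 3.5 E along rod 120 endtop [-57.  87.] endbot [-62.  66.]
(185, 14, 12.5) tcp [34.9 50.8] Eclear 0.2 Aclear 6.6 E along rod 112 endtop [-64.  92.] endbot [-69.  70.]
(170, 14, 14) tcp [20.9 54.7] Eclear 0.9 Aclear 10.0 E along rod 98 endtop [-77.  98.] endbot [-82.  77.]
(150, 15, 16) tcp [ 2.4 60.9] Eclear 5.0 Aclear 14.4 E along rod 80 endtop [-94. 108.] endbot [-100.   87.]
(130, 15, 19) tcp [-15.   68.5] Eclear 7.3 Aclear 20.1 E along rod 62 endtop [-109.  120.] endbot [-116.  100.]
(110, 16, 23) tcp [-30.9  79.5] Eclear 9.8 Aclear 28.2 E along rod 45 endtop [-121.  138.] endbot [-129.  118.]
(90, 20, 27) tcp [-46.1  93.2] Eclear 12.1 Aclear 36.2 E along rod 27 endtop [-132.  158.] endbot [-142.  138.]
(70, 35, 28) tcp [-64.8 110.5] Eclear 4.8 Aclear 43.0 E along rod 3 endtop [-149.  176.] endbot [-160.  157.]
(40, 55, 28) tcp [-94.8 130.5] Eclear 1.2 Aclear 46.6 E along rod -33 endtop [-179.  196.] endbot [-190.  177.]
(20, 80, 25) tcp [-118.6  148.4] Eclear -14.8 Aclear 55.0 E along rod -63 endtop [-206.  210.] endbot [-216.  190.]
```

```bash
cat > p2.py <<'E'
from plan import *
for yb in (192,186,180,174,168,160,150,140,130,120,110,100,90):
    best=max(((min(e[1],e[2]),phi,h,e[0],e[1],e[2],e[5]) for phi in np.arange(8,26,.25) for h in (13.5,14,15,16,18,20,22,25) for e in [tcp(yb,h,phi)]),key=lambda b:b[0])
    print(yb,[np.round(b,1) for b in best])
E
python3 p2.py
```

```text
192 [np.float64(1.6), np.float64(11.2), np.float64(13.5), array([41.1, 47. ]), np.float64(1.8), np.float64(1.6), array([-63. ,  64.2])]
186 [np.float64(1.9), np.float64(11.5), np.int64(14), array([35.3, 48.1]), np.float64(1.9), np.float64(2.1), array([-68.8,  65.8])]
180 [np.float64(2.7), np.float64(12.0), np.float64(13.5), array([29.6, 48.9]), np.float64(2.7), np.float64(2.7), array([-74.3,  67.6])]
174 [np.float64(3.1), np.float64(12.5), np.float64(13.5), array([23.9, 50.3]), np.float64(3.1), np.float64(3.7), array([-79.8,  69.8])]
168 [np.float64(3.5), np.float64(12.8), np.float64(13.5), array([18.1, 50.9]), np.float64(3.9), np.float64(3.5), array([-85.6,  70.9])]
160 [np.float64(4.5), np.float64(13.5), np.float64(13.5), array([10.6, 52.9]), np.float64(4.5), np.float64(5.0), array([-92.8,  74.2])]
150 [np.float64(7.8), np.float64(15.0), np.float64(13.5), array([ 1.6, 56.8]), np.float64(7.8), np.float64(8.8), array([-101.1,   80.8])]
140 [np.float64(9.2), np.float64(15.8), np.float64(13.5), array([-7.8, 58.7]), np.float64(9.5), np.float64(9.2), array([-110.2,   84.1])]
130 [np.float64(10.8), np.float64(17.0), np.float64(13.5), array([-16.8,  61.9]), np.float64(10.8), np.float64(11.2), array([-118.6,   89.5])]
120 [np.float64(12.6), np.float64(18.2), np.float64(13.5), array([-25.7,  65.1]), np.float64(12.6), np.float64(12.8), array([-126.9,   94.9])]
110 [np.float64(14.6), np.float64(19.8), np.float64(13.5), array([-34.3,  68.9]), np.float64(14.6), np.float64(14.8), array([-134.7,  101.4])]
100 [np.float64(16.9), np.float64(21.5), np.float64(13.5), array([-42.5,  73.3]), np.float64(16.9), np.float64(17.1), array([-141.9,  108.8])]
90 [np.float64(19.6), np.float64(23.5), np.float64(13.5), array([-50.3,  78.2]), np.float64(19.7), np.float64(19.6), array([-148.4,  117.2])]
```

```bash
cat > p3.py <<'E'
from plan import *
def T(L): return [(-3.1,*tcp(*s)[0].round(1),s[2]) for s in L]
E
python3 -c "
from p3 import *
go(T([(192,16,0),(192,14,5),(192,13.5,8),(192,13.5,10.5)]))
go([(-3,36,64,13.5),(-3,-14,22,1)])
w=T([(192,13.5,10.5),(186,13.5,11.25),(180,13.5,11.9),(174,13.5,12.5),(167,13.5,13),(160,13.5,13.5),(150,13.5,15),(140,13.5,15.75),(130,13.5,17),(120,13.5,18.25),(110,13.5,19.75),(100,13.5,21.5),(90,13.5,23.5),(75,18,23.5),(65,24,23.5)])
go(w,w[0])"
```

```text
(-3.1, np.float64(37.5), np.float64(19.4), 0) [-1.74, -0.0, 0.01] [0.0, -0.0, 0.0]
(-3.1, np.float64(38.4), np.float64(30.9), 5) [-1.77, -0.0, -0.38] [0.0, 5.0, 0.0]
(-3.1, np.float64(39.5), np.float64(38.4), 8) [-1.81, -0.0, -0.63] [0.0, 8.0, 0.0]
(-3.1, np.float64(40.7), np.float64(45.0), 10.5) [-1.85, -0.0, -0.85] [0.0, 10.5, 0.0]
(-3, 36, 64, 13.5) [-1.69, -0.0, -1.48] [0.0, 13.5, 0.0]
(-3, -14, 22, 1) [-0.03, -0.0, -0.08] [0.0, 1.0, 0.0]
(-3.1, np.float64(40.7), np.float64(45.0), 10.5) [0.0, 0.0, 0.0] [0.0, 0.0, 0.0]
(-3.1, np.float64(35.1), np.float64(47.0), 11.25) [0.2, -0.0, -0.03] [0.0, 0.8, 0.0]
(-3.1, np.float64(29.5), np.float64(48.7), 11.9) [0.39, 0.0, -0.05] [0.0, 1.4, -0.0]
(-3.1, np.float64(23.9), np.float64(50.3), 12.5) [0.58, -0.0, -0.07] [0.0, 2.0, -0.0]
(-3.1, np.float64(17.2), np.float64(51.6), 13) [0.81, -0.0, -0.07] [0.0, 2.5, -0.0]
(-3.1, np.float64(10.6), np.float64(52.9), 13.5) [1.03, -0.0, -0.08] [0.0, 3.0, -0.0]
(-3.1, np.float64(1.6), np.float64(56.8), 15) [1.35, -0.0, -0.15] [0.0, 4.5, 0.0]
(-3.1, np.float64(-7.8), np.float64(58.7), 15.75) [1.67, -0.0, -0.15] [0.0, 5.2, -0.0]
(-3.1, np.float64(-16.8), np.float64(61.9), 17) [1.99, -0.0, -0.2] [0.0, 6.5, 0.0]
(-3.1, np.float64(-25.7), np.float64(65.1), 18.25) [2.3, -0.0, -0.26] [0.0, 7.8, -0.0]
(-3.1, np.float64(-34.3), np.float64(68.9), 19.75) [2.6, 0.0, -0.33] [0.0, 9.2, 0.0]
(-3.1, np.float64(-42.5), np.float64(73.3), 21.5) [2.9, -0.0, -0.42] [0.0, 11.0, -0.0]
(-3.1, np.float64(-50.3), np.float64(78.2), 23.5) [3.18, -0.0, -0.54] [0.0, 13.0, -0.0]
(-3.1, np.float64(-65.3), np.float64(82.7), 23.5) [3.7, -0.0, -0.59] [0.0, 13.0, -0.0]
(-3.1, np.float64(-75.3), np.float64(88.7), 23.5) [4.07, 0.0, -0.73] [0.0, 13.0, -0.0]
```

Slide first and check, then tilt.

```bash
python3 -m crank '[{"xyz":[-0.5,0,0],"delta_rot":[0,0,0],"claw":0.9},{"xyz":[-1.0,0,0],"delta_rot":[0,0,0],"claw":0.9},{"xyz":[-1.4,0,0],"delta_rot":[0,0,0],"claw":0.9},{"xyz":[-1.6,0,0],"delta_rot":[0,0,0],"claw":0.9},{"xyz":[-1.74,0,0],"delta_rot":[0,0,0],"claw":0.9},{"xyz":[-1.74,0,0],"delta_rot":[0,0,0],"claw":0.9}]'; python3 - <<'E'
from p3 import *
where(); go(T([(192,14,5),(192,13.5,8),(192,13.5,10.5)]))
c=optics.capture("top"); cm=cam(c); im=c["img"]
cv2.imwrite("pics/t4.png",cv2.resize(im[135:270,160:360],None,fx=4,fy=4,interpolation=cv2.INTER_CUBIC))
print(((topix(cm,case2w(C,[[-.003,-.068,.038]]))-[160,135])*4).round())
E
```

```text
time_s: 8.98
tcp_pos: [0.4999, 0.0879, 0.0196]
eef_rot: [180.0, -0.0, -84.1]
contact_force: [0.3, -0.3, -2.5]
gripper_width: 0.0218
gripper_force: 59.8
case mm [-2.8 37.7 19.6] rpy [180.   -0.  -84.1] F [ 0.3 -0.3 -2.5] w 0.0218 gf 59.80284512042999 t 8.975
(-3.1, np.float64(38.4), np.float64(30.9), 5) [-0.02, 0.01, -0.38] [-0.0, 5.0, 0.1]
(-3.1, np.float64(39.5), np.float64(38.4), 8) [-0.06, 0.01, -0.63] [-0.0, 8.0, 0.1]
(-3.1, np.float64(40.7), np.float64(45.0), 10.5) [-0.1, 0.01, -0.85] [-0.0, 10.5, 0.1]
[[504. 340.]]
```

View pics/t4.png

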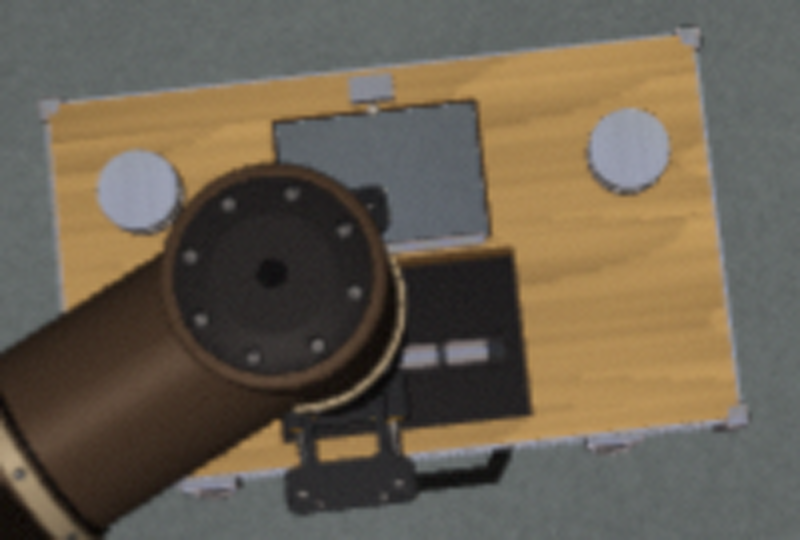

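The flap is shut, and the rod's -y end shows at about (505,350) with its dark cap, inside the opening's edge at 520. Tilt now.

```bash
python3 -m crank '[{"xyz":[0,0,-0.18],"delta_rot":[0,2.5,0],"claw":0.9},{"xyz":[-0.02,0,-0.38],"delta_rot":[0,5,0],"claw":0.9},{"xyz":[-0.04,0,-0.5],"delta_rot":[0,6.5,0],"claw":0.9},{"xyz":[-0.06,0,-0.63],"delta_rot":[0,8,0],"claw":0.9},{"xyz":[-0.08,0,-0.74],"delta_rot":[0,9.3,0],"claw":0.9},{"xyz":[-0.1,0,-0.85],"delta_rot":[0,10.5,0],"claw":0.9},{"xyz":[-0.1,0,-0.85],"delta_rot":[0,10.5,0],"claw":0.9}]'; python3 -c "
from p3 import *
where()
w=T([(186,13.5,11.25),(180,13.5,11.9),(174,13.5,12.5),(167,13.5,13),(160,13.5,13.5)]); go(w)"
```

```text
time_s: 9.9
tcp_pos: [0.4997, 0.091, 0.0452]
eef_rot: [-180.0, -10.5, -84.1]
contact_force: [-1.0, 0.0, -3.1]
gripper_width: 0.0214
gripper_force: 59.8
case mm [-2.6 40.8 45.2] rpy [-180.   -10.5  -84.1] F [-1.   0.  -3.1] w 0.0214 gf 59.80275213718414 t 9.9
(-3.1, np.float64(35.1), np.float64(47.0), 11.25) [0.2, 0.02, -0.03] [-0.0, 0.7, 0.1]
(-3.1, np.float64(29.5), np.float64(48.7), 11.9) [0.39, 0.02, -0.05] [-0.0, 1.4, 0.1]
(-3.1, np.float64(23.9), np.float64(50.3), 12.5) [0.58, 0.02, -0.07] [-0.0, 2.0, 0.1]
(-3.1, np.float64(17.2), np.float64(51.6), 13) [0.81, 0.02, -0.07] [-0.0, 2.5, 0.1]
(-3.1, np.float64(10.6), np.float64(52.9), 13.5) [1.04, 0.02, -0.07] [-0.0, 3.0, 0.1]
```

```bash
python3 -m crank '[{"xyz":[0.1,0,-0.02],"delta_rot":[0,0.4,0],"claw":0.9},{"xyz":[0.2,0,-0.03],"delta_rot":[0,0.75,0],"claw":0.9},{"xyz":[0.3,0,-0.04],"delta_rot":[0,1.1,0],"claw":0.9},{"xyz":[0.39,0,-0.05],"delta_rot":[0,1.4,0],"claw":0.9},{"xyz":[0.39,0,-0.05],"delta_rot":[0,1.4,0],"claw":0.9}]'; python3 - <<'E'
from p3 import *
where()
for n in ("scene",):
    c=optics.capture(n);cm=cam(c); im=c['img'].copy()
    q,E,A,eu,end,tip=tcp(180,13.5,11.9)
    px=topix(cm,case2w(C,[[-.003,p[0]/1e3,p[1]/1e3] for p in (end,tip)])); print(((px-[230,150])*4).round())
    cv2.imwrite('pics/s5.png',cv2.resize(im[150:290,230:430],None,fx=4,fy=4,interpolation=cv2.INTER_CUBIC))
E
```

```text
time_s: 10.52
tcp_pos: [0.5007, 0.0794, 0.0487]
eef_rot: [180.0, -11.9, -84.1]
contact_force: [-0.2, 0.0, -2.1]
gripper_width: 0.0216
gripper_force: 59.8
case mm [-2.8 29.1 48.7] rpy [180.  -11.9 -84.1] F [-0.2  0.  -2.1] w 0.0216 gf 59.80288088321686 t 10.525
[[177. 227.]
 [172. 244.]]
```

View pics/s5.png

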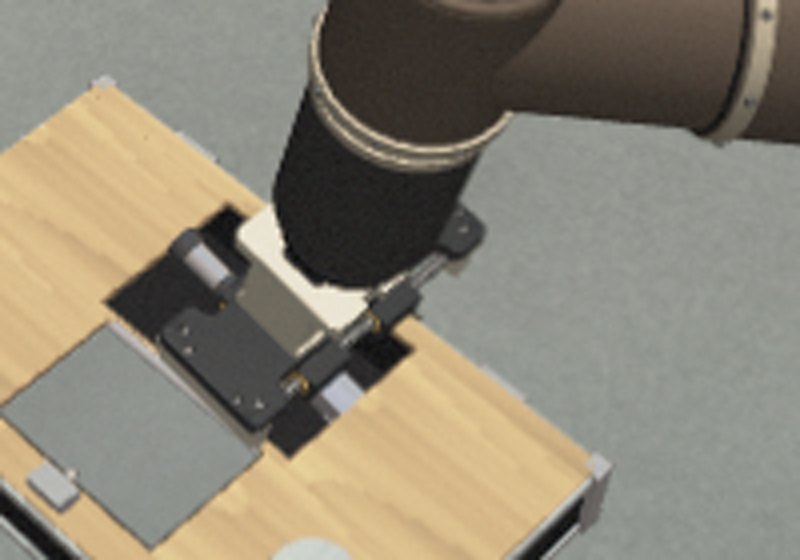

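The raised dark end shows at about (182,238), where predicted, just coming over the edge. Continue drawing.

```bash
python3 -c "
from p3 import *
w=T([(174,13.5,12.5),(167,13.5,13),(160,13.5,13.5),(150,13.5,15),(140,13.5,15.75),(130,13.5,17),(120,13.5,18.25),(110,13.5,19.75),(100,13.5,21.5),(90,13.5,23.5),(75,18,23.5),(65,24,23.5)])
go(w)" | sed 's/np.float64//g'
```

```text
(-3.1, (23.9), (50.3), 12.5) [0.19, 0.01, -0.02] [-0.0, 0.6, 0.0]
(-3.1, (17.2), (51.6), 13) [0.41, 0.01, -0.01] [-0.0, 1.1, 0.0]
(-3.1, (10.6), (52.9), 13.5) [0.64, 0.01, -0.01] [-0.0, 1.6, 0.0]
(-3.1, (1.6), (56.8), 15) [0.96, 0.01, -0.08] [-0.0, 3.1, 0.0]
(-3.1, (-7.8), (58.7), 15.75) [1.28, 0.01, -0.07] [-0.0, 3.9, 0.0]
(-3.1, (-16.8), (61.9), 17) [1.59, 0.01, -0.12] [-0.0, 5.1, 0.0]
(-3.1, (-25.7), (65.1), 18.25) [1.9, 0.01, -0.16] [-0.0, 6.4, 0.0]
(-3.1, (-34.3), (68.9), 19.75) [2.21, 0.01, -0.22] [-0.0, 7.9, 0.0]
(-3.1, (-42.5), (73.3), 21.5) [2.51, 0.01, -0.31] [-0.0, 9.6, 0.0]
(-3.1, (-50.3), (78.2), 23.5) [2.8, 0.01, -0.42] [-0.0, 11.6, 0.0]
(-3.1, (-65.3), (82.7), 23.5) [3.32, 0.01, -0.46] [-0.0, 11.6, 0.0]
(-3.1, (-75.3), (88.7), 23.5) [3.68, 0.01, -0.59] [-0.0, 11.6, 0.0]
```

```bash
python3 -m crank '[{"xyz":[0.1,0,-0.01],"delta_rot":[0,0.3,0],"claw":0.9},{"xyz":[0.19,0,-0.02],"delta_rot":[0,0.6,0],"claw":0.9},{"xyz":[0.3,0,-0.02],"delta_rot":[0,0.85,0],"claw":0.9},{"xyz":[0.41,0,-0.01],"delta_rot":[0,1.1,0],"claw":0.9},{"xyz":[0.52,0,-0.01],"delta_rot":[0,1.35,0],"claw":0.9},{"xyz":[0.64,0,-0.01],"delta_rot":[0,1.6,0],"claw":0.9},{"xyz":[0.8,0,-0.04],"delta_rot":[0,2.3,0],"claw":0.9},{"xyz":[0.96,0,-0.08],"delta_rot":[0,3.1,0],"claw":0.9},{"xyz":[1.12,0,-0.08],"delta_rot":[0,3.5,0],"claw":0.9},{"xyz":[1.28,0,-0.07],"delta_rot":[0,3.9,0],"claw":0.9}]'; python3 -m crank '[{"xyz":[0.15,0,-0.02],"delta_rot":[0,0.6,0],"claw":0.9},{"xyz":[0.31,0,-0.03],"delta_rot":[0,1.2,0],"claw":0.9},{"xyz":[0.62,0,-0.05],"delta_rot":[0,2.5,0],"claw":0.9},{"xyz":[0.62,0,-0.05],"delta_rot":[0,2.5,0],"claw":0.9}]'; python3 -c "
from p3 import *
where()
w=T([(120,13.5,18.25),(110,13.5,19.75),(100,13.5,21.5),(90,13.5,23.5),(75,18,23.5),(65,24,23.5)])
go(w)" | sed 's/np.float64//g'
```

```text
time_s: 11.82
tcp_pos: [0.5046, 0.0424, 0.0587]
eef_rot: [-180.0, -15.8, -84.1]
contact_force: [-0.8, 0.2, -2.6]
gripper_width: 0.0215
gripper_force: 59.8
time_s: 12.32
tcp_pos: [0.5063, 0.0248, 0.0652]
eef_rot: [180.0, -18.3, -84.1]
contact_force: [0.3, -0.2, -3.5]
gripper_width: 0.0216
gripper_force: 59.8
case mm [ -2.9 -25.8  65.2] rpy [180.  -18.3 -84.1] F [ 0.3 -0.2 -3.5] w 0.0216 gf 59.803016781806946 t 12.325
(-3.1, (-25.7), (65.1), 18.25) [-0.0, 0.01, 0.0] [-0.0, -0.1, 0.0]
(-3.1, (-34.3), (68.9), 19.75) [0.31, 0.01, -0.03] [-0.0, 1.4, 0.0]
(-3.1, (-42.5), (73.3), 21.5) [0.61, 0.01, -0.08] [-0.0, 3.2, 0.0]
(-3.1, (-50.3), (78.2), 23.5) [0.91, 0.01, -0.15] [-0.0, 5.2, 0.0]
(-3.1, (-65.3), (82.7), 23.5) [1.43, 0.01, -0.14] [-0.0, 5.2, 0.0]
(-3.1, (-75.3), (88.7), 23.5) [1.81, 0.01, -0.22] [-0.0, 5.2, 0.0]
```

```bash
python3 -m crank '[{"xyz":[0.16,0,-0.02],"delta_rot":[0,0.7,0],"claw":0.9},{"xyz":[0.31,0,-0.03],"delta_rot":[0,1.4,0],"claw":0.9},{"xyz":[0.61,0,-0.08],"delta_rot":[0,3.2,0],"claw":0.9},{"xyz":[0.91,0,-0.15],"delta_rot":[0,5.2,0],"claw":0.9},{"xyz":[1.15,0,-0.15],"delta_rot":[0,5.2,0],"claw":0.9},{"xyz":[1.43,0,-0.14],"delta_rot":[0,5.2,0],"claw":0.9},{"xyz":[1.8,0,-0.22],"delta_rot":[0,5.2,0],"claw":0.9},{"xyz":[1.8,0,-0.22],"delta_rot":[0,5.2,0],"claw":0.9}]'; python3 -c "
from p3 import *
where()
go([(-1,-75,150,23.5),(-1,-75,180,23.5),(0,-24.5,180,0),(0,-24.5,160,0)])"
```

```text
time_s: 13.32
tcp_pos: [0.5116, -0.0245, 0.0889]
eef_rot: [-180.0, -23.5, -84.2]
contact_force: [-0.4, 0.5, -3.3]
gripper_width: 0.0216
gripper_force: 59.8
case mm [ -2.7 -75.3  88.9] rpy [-180.   -23.5  -84.2] F [-0.4  0.5 -3.3] w 0.0216 gf 59.803000688552856 t 13.325
(-1, -75, 150, 23.5) [0.8, -0.06, -1.87] [-0.0, 0.0, -0.0]
(-1, -75, 180, 23.5) [1.2, -0.06, -2.79] [-0.0, 0.0, -0.0]
(0, -24.5, 180, 0) [-0.34, -0.09, -3.46] [-0.0, -23.5, -0.0]
(0, -24.5, 160, 0) [-0.61, -0.09, -2.85] [-0.0, -23.5, -0.0]
```

```bash
python3 -m crank '[{"xyz":[0.2,-0.02,-0.5],"delta_rot":[0,0,0],"claw":0.9},{"xyz":[0.4,-0.03,-0.95],"delta_rot":[0,0,0],"claw":0.9},{"xyz":[0.8,-0.06,-1.87],"delta_rot":[0,0,0],"claw":0.9},{"xyz":[1.2,-0.06,-2.8],"delta_rot":[0,0,0],"claw":0.9},{"xyz":[0.8,-0.06,-2.95],"delta_rot":[0,-6,0],"claw":0.9},{"xyz":[0.4,-0.07,-3.1],"delta_rot":[0,-12,0],"claw":0.9},{"xyz":[0,-0.08,-3.3],"delta_rot":[0,-18,0],"claw":0.9},{"xyz":[-0.34,-0.09,-3.46],"delta_rot":[0,-23.5,0],"claw":0.9},{"xyz":[-0.5,-0.09,-3.1],"delta_rot":[0,-23.5,0],"claw":0.9},{"xyz":[-0.61,-0.09,-2.85],"delta_rot":[0,-23.5,0],"claw":0.9},{"xyz":[-0.61,-0.09,-2.85],"delta_rot":[0,-23.5,0],"claw":0.9},{"xyz":[-0.61,-0.09,-2.85],"delta_rot":[0,-23.5,0],"claw":0.9},{"xyz":[-0.61,-0.09,-2.85],"delta_rot":[0,-23.5,0],"claw":0.9},{"xyz":[-0.61,-0.09,-2.85],"delta_rot":[0,-23.5,0],"claw":0.9}]'; python3 - <<'E'
from p3 import *
where()
c=optics.capture("scene");cm=cam(c)
px=topix(cm,case2w(C,[[0,y,.168] for y in(-.13,.13)])); print(((px-[150,100])*2.6).round())
cv2.imwrite('pics/s6.png',cv2.resize(c['img'][100:320,150:430],None,fx=2.6,fy=2.6,interpolation=cv2.INTER_CUBIC))
E
```

```text
time_s: 15.08
tcp_pos: [0.509, 0.0273, 0.1597]
eef_rot: [-180.0, -0.0, -84.1]
contact_force: [0.8, 1.4, -2.4]
gripper_width: 0.0216
gripper_force: 59.8
case mm [ 1.000e-01 -2.350e+01  1.597e+02] rpy [-180.    -0.   -84.1] F [ 0.8  1.4 -2.4] w 0.0216 gf 59.80281472206116 t 15.075
[[273. 189.]
 [487. 356.]]
```

View pics/s6.png

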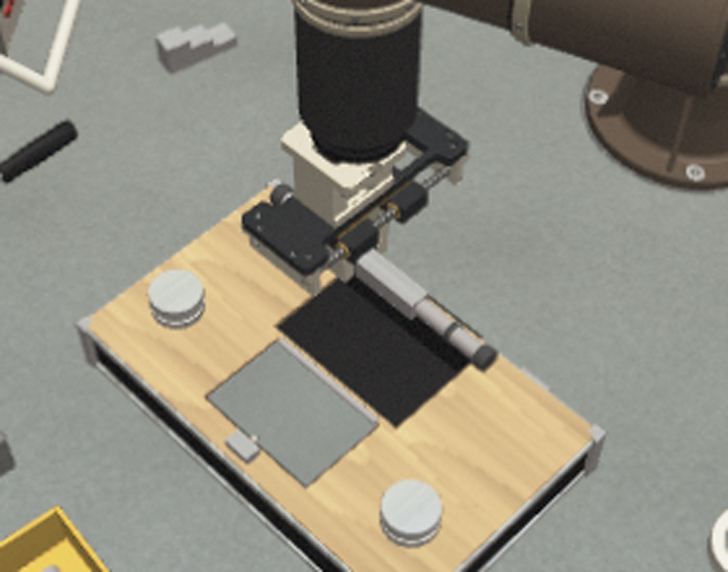

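The rod is level over the opening: its ends at about (280,195) and (487,356) match the prediction. The flap is shut and the pucks are where they were. Handing in.

```bash
python3 -c "
from plant import job
print(job.close_job())"
```

```text
the job is handed in; nothing more can be done
None
```

The job is handed in at about 15 s: the flap is shut and pressed into its catch, and the rod is held still and level over the opening, about 90 mm above the deck; the pucks and other things I could see in the last picture were undisturbed, and the verdict was not shown.

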